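# Free a locked centrifuge lid with the release dowel

## Robot

A 7-joint arm with a two-finger parallel gripper is mounted at the origin on the work surface. World frame = base frame: x ahead of the robot, y to its left, z up, the work surface at z = 0. Lengths are in mm, angles in rad, forces in N, time in s.
With the tool pointing down it reaches from about 425 to 875 mm from the base axis. Payload 9.9 kg.
Tool frame: the origin (TCP) lies at the centre of the arm's flange, where the gripper is bolted on; the fingertips stand 173 mm ahead of it and the grasp point (between the pads) lies 155 mm ahead of it; z points along the fingers, y is the direction in which the jaws open and shut (so a half turn about z gives the same grasp; the last joint's range is limited). The gripper opens to 85 mm and grips with 20 to 120 N. Pads are 22 mm wide; open, the fingers measure 114 mm over their backs; the gripper's body (76 mm by 85 mm) begins 54 mm behind the grasp point. The pads swing forward as they close: fully open they stand 13 mm farther back than shut.
Start: joints at [1.139, 0.576, 0.025, 1.437, -0.015, 1.129, -0.057], TCP at [230.066, -634.59, 404.689] pointing down, gripper open.
Joint ranges: [-2.76, 2.76], [-0.34, 2.15], [-1.52, 1.57], [0.19, 2.46], [-1.09, 4.23], [0.17, 1.99], [-2.82, 2.82]. Speed limits (rad/s): [2.22, 2.22, 3.01, 3.01, 3.14, 3.14, 3.14].

## Interface

Orientations are given as a unit quaternion [x, y, z, w].
In Python, from cell import telemetry, cams, workorder gives the robot as it stands.
- The arm moves only by the tool move_arm, never from a script. Its arguments are lists of equal length, an entry for each row: "xyz": the shift along the tool's x, y, z in m, a list of three; "spin": the turn about the tool's z in degrees. In form: {"xyz": [[x, y, z], ...], "spin": [spin, ...]}. A call has 1 to 12 rows; each row is the pose to reach, as a shift and turn from the pose commanded when the call began, along the tool's axes at that moment; what a row does not reach only later rows make up. A row lasts 1/12 s, in which the tool goes at most 41.7 mm and 7.16 degrees, less where a joint would pass 70% of its speed; a pose out of reach is approached as far as the arm can. A call with a gripper value outside its range is refused whole. "fingers" is the opening in per cent of the stroke, from 0 (shut) to 100 (fully open), set as the call begins (left out, the last holds). The fingers move at their own pace and stop on an object; the grip force is fixed at half the most. Time passes only in rows, so rows that repeat a pose let the fingers close. It gives the time, the measured TCP pose, the force and the opening at its end, in the units of the state.
- telemetry.state(): the state, without advancing time (a new reading comes with each control period).
- cams.camera(name): name is "side" or "top"; returns a dict with "pixels" (384x512x3 uint8, red, green, blue), "range_z" (384x512 float32, mm along the optical axis (not along the pixel's ray), 0 where there is no reading), "fx", "fy", "cx", "cy" (pixels), "cam_to_world" (4x4, takes a point from camera to world coordinates). Camera axes: x right, y up, looking along -z (the intrinsics and any distortion apply to the point x, -y, -z); pixel columns grow to the right and rows downward; lengths in mm; the calibration is good to about 2 mm. A picture is of the moment at which its call begins.
- workorder.sign_off(): hands the job in, once; it reports no verdict.
Trained networks look in the newest picture that a camera, given by its name, has taken for a name from the list of things; names that differ only in an ending like _2 or _b are one class to them, and where a whole thing is asked for, a point or a joint stands for the part that bears it (a point fixed in the world has none). Each returns a list of dicts, best first, with "score" (0 to 1); they miss things now and then, are a little off and sometimes report something else, mostly with a low value. They report only what shows in the picture. A call takes as long as a camera call. They do not tell look-alikes from the thing itself.
- cams.regions_of(camera, query): "mask" (384x512 bool, what is visible of it) and "position" ([column, row] in pixels, amid what is visible of it).
The state is a dict: "t": time; "qpos": joint angles; "joint_vel": joint speeds; "joint_torque": joint torques, N m; "eef_pos": TCP position; "orientation": TCP orientation; "force": force on the tool from outside, world axes, zero at the start; "ft_torque": the same for the moment, N m; "width": opening from 0.0 (shut) to 1.0 (fully open).
Only numpy, scipy, OpenCV 4.12 (cv2) and the standard library are available. Lean on these libraries where they do the work, as an engineer would, in place of code of your own. Each camera call takes 0.05 s, during which the arm holds its last target. There are 200 camera calls.

## Task

The power has failed and the lid of the bench centrifuge is locked shut: take the release dowel from its stand, feel with it down through the small yellow-ringed release hole in the front deck and press the sprung catch below gently back until the lid springs ajar, never ramming the dowel into the machine or driving the catch hard against its stop, which breaks it. Then put the dowel back into its stand, standing upright as you found it, and swing the lid fully open by its grip so that it stays up. Leave the cup, the bottle and the safety glasses where they stand.

Things in the scene. Friction and masses are not known exactly. Their poses are not given: they have to be found in the camera images.
- centrifuge: White bench centrifuge, fixed on the bench, 260 mm deep (its x), 240 mm wide (its y), flat top deck 140 mm above the bench. Origin: centre of its underside; x points from its front to its back (the lid's hinge side), z up. The closed lid covers the deck from 84 mm in front of the origin to 96 mm behind it, 108 mm to either side; its top is 156 mm above the bench.
- release_hole (a point): Centre of the mouth of the round, yellow-ringed release hole, in the plane of the deck top, 108 mm in front of the centrifuge's origin. Vertical, 11 mm in diameter with a 1.5 mm chamfer, through a 6 mm thick deck. Below waits the flat slippery stud (17 x 14 mm) of the sprung catch. The stud is adjustable: at rest its top is anywhere from 24 to 44 mm below the deck top and must be found by feel.
- catch_pivot (a point): Hidden pivot pin of the catch, 39 mm behind the hole and 44 mm below the deck top; the catch rocks about it. Its stud begins to yield at about 5 N; pressed down about 6 mm (8 to 11 N) it lets the lid go; at about 8 mm (10 to 12 N) it meets a hard stop, and over 20 N between dowel and machine breaks it. Left alone it springs back, so keep it pressed until the lid has come up.
- lid (a joint): Angle of the lid about its hinge along the back, rad: 0 shut (up to 0.01 while latched), growing as the front edge rises, 1.4 at the stop, fully open. Freed by the catch, it is lifted by a sprung ejector to about 0.13 rad within half a second and stays there. Near-balanced and damped, it stays at any angle where it is left; to swing it at 0.1 m/s takes about 5 N at its grip.
- lid_grip (a point): Middle of the lid's dark teal upright grip near its front edge: a fin 36 mm long (centrifuge x), 14 mm thick (its y), 37 mm high. The point lies 24 mm above the lid's top, 13 mm below the fin's top, and moves with the lid; lid shut, it is 159 mm in front of the hinge axis and 42 mm above it. Pinched across its thickness it pivots between the fingers as the lid swings.
- lid_hinge (a point): Point on the lid's hinge axis, in the middle of the centrifuge's back, 103 mm behind its origin and 138 mm above the bench. The axis runs along the centrifuge's y.
- dowel: The release dowel: a pale round wooden rod, 8 mm in diameter and 100 mm long, in an orange square grip of 20 x 20 mm, 50 mm long, at its upper end; about 50 g. Origin: centre of the rod's free end, its tip; z points from tip to grip; the grip's sides are parallel to its x and y; any yaw. At the start it stands upright in the stand, the grip's underside 55 mm above the stand's top.
- dowel_grip (a point): Centre of the dowel's orange grip, 125 mm from the tip.
- stand: Blue square block, 75 x 75 x 55 mm, fixed on the bench, the dowel's stand. Origin: centre of its underside.
- stand_hole0 (a point): Centre of the mouth of the stand's one round hole, at the middle of its top, 55 mm above the bench. The hole is vertical, 12 mm in diameter, with a 3 mm chamfer, 45 mm deep; the dowel's tip rests on its bottom, 10 mm above the bench.
- cup: Brown drinking cup, 82 mm across its rim, 92 mm high, light, to be left alone. Origin: centre of its underside.
- bottle: White plastic bottle with a red cap, 56 mm across, about 125 mm high, to be left alone. Origin: centre of its underside.
- goggles: Safety glasses with clear lenses and teal frame, lying open on the bench, 140 mm wide, 120 mm long, 44 mm high, to be left alone. Origin: on the bench below the middle of the brow bar; the arms point along its x.
There are look-alikes about, which are no part of the job. What is meant by the dowel is not turquoise, and is the smaller of those in its own colour.

How it is judged:
By the outcome, as a careful person would: the job done as asked, in the order asked, and still so for the second after the job is handed in, with the robot touching nothing.
It also fails if it takes over 72 s, if anything falls off the work surface, if the arm or the gripper's body presses on something with over 40 N, if the wrist force passes 120 N, or if a joint passes its speed limit or range.

## Working session

There is one attempt and no reset: what is moved stays moved. The work goes in short steps, Python scripts to look and compute and a tool call to move; the robot and the scene stay as the last step left them, time stands still between calls to the robot, and variables do not carry over. Pictures are saved under pics/ and viewed, about 8 in all and at most 12, crops included, and the job is handed in when it is done.

Besides the shell and the picture viewer there is one more tool, called after ">>>" as name(argument=value, ...), one argument or row to a line, values as JSON. move_arm: Moves the arm, as the interface text tells. Its arguments: {"type":"object","properties":{"xyz":{"type":"array","items":{"type":"array","items":{"type":"number"}}},"spin":{"type":"array","items":{"type":"number"}},"fingers":{"type":"number"}},"required":["xyz","spin"]}

```bash
mkdir -p pics; ls; cat > h.py <<'E'
import numpy as np, cv2
from cell import telemetry, cams, workorder
def snap(n, fn=None):
    c=cams.camera(n)
    if fn: cv2.imwrite(f'pics/{fn}.png', c['pixels'][:,:,::-1])
    return c
def pts(c, mask=None):
    z=c['range_z'].astype(float); v,u=np.mgrid[:z.shape[0],:z.shape[1]]
    P=np.stack([(u-c['cx'])/c['fx']*z, -(v-c['cy'])/c['fy']*z, -z, np.ones_like(z)],-1)
    W=(P@np.array(c['cam_to_world']).T)[...,:3]; W[z<=0]=np.nan
    return W if mask is None else W[mask]
E
python3 - <<'E'
from h import *
print(telemetry.state())
for n in ('top','side'):
    c=snap(n,n+'0'); W=pts(c); np.savez(f'{n}0.npz',W=W,px=c['pixels'])
    print(n,{k:c[k] for k in c if k not in('pixels','range_z')})
    for q in ['centrifuge','release_hole','lid_grip','dowel','stand','cup','bottle','goggles','lid','dowel_grip','stand_hole0']:
        for r in cams.regions_of(n,q)[:4]:
            w=W[r['mask']]; w=w[~np.isnan(w[:,0])]
            print(n,q,round(r['score'],2),np.round(r['position']),r['mask'].sum(), np.round(np.median(w,0)) if len(w) else '', np.round(np.percentile(w,[3,97],axis=0)).tolist() if len(w) else '')
E
```

```text
pics
{'t': 0.0, 'qpos': array([ 1.13923023,  0.57651462,  0.02480995,  1.4378918 , -0.01499509,
        1.12900415, -0.05647763]), 'joint_vel': array([ 5.58768482e-04, -1.65972054e-03,  1.48426104e-04,  6.29277667e-04,
       -4.07928292e-06, -3.70444846e-04, -1.12559814e-03]), 'joint_torque': array([-1.47853498e-04, -7.65747356e+01,  2.25008570e+00, -2.85960245e+01,
        1.51557382e-02,  1.27627276e-02,  9.35091066e-06]), 'eef_pos': array([ 230.01791789, -634.42594655,  403.85914091]), 'orientation': array([ 9.84912502e-01,  1.73051134e-01, -1.75984053e-04, -7.97803196e-04]), 'force': array([ 0.00224227, -0.17939686, -0.87437415]), 'ft_torque': array([ 0.03072755,  0.00603145, -0.03004294]), 'width': 0.9976911574474373}
top {'fx': 378.6493245063647, 'fy': 378.6493245063647, 'cx': 250.87280847544912, 'cy': 194.42249152999293, 'cam_to_world': array([[-1.64424001e-02,  9.88787251e-01, -1.48423111e-01,
         3.97747145e+02],
       [-9.99801995e-01, -1.45952371e-02,  1.35259259e-02,
        -3.58902671e+00],
       [ 1.12079926e-02,  1.48616121e-01,  9.88831446e-01,
         1.143
[... 3273 characters left out ...]
60.0, 43.0]]
side lid 0.77 [254. 172.] 2596 [589. -32. 155.] [[509.0, -149.0, 147.0], [680.0, 55.0, 176.0]]
side lid 0.22 [237. 300.] 1277 [461. 317.  53.] [[426.0, 260.0, 1.0], [503.0, 340.0, 56.0]]
side dowel_grip 0.91 [214. 234.] 427 [562. 256. 166.] [[551.0, 238.0, 34.0], [575.0, 261.0, 201.0]]
side dowel_grip 0.66 [240. 272.] 277 [466. 300. 133.] [[457.0, 233.0, 15.0], [500.0, 308.0, 160.0]]
side dowel_grip 0.55 [199. 266.] 256 [568. 326. 124.] [[560.0, 315.0, 10.0], [583.0, 335.0, 151.0]]
side dowel_grip 0.55 [257. 191.] 7383 [558.  29. 138.] [[456.0, -144.0, 21.0], [711.0, 76.0, 158.0]]
side stand_hole0 0.92 [240. 300.] 1194 [461. 317.  53.] [[426.0, 260.0, 7.0], [503.0, 340.0, 56.0]]
```

```bash
python3 -c "
import cv2,numpy as np
a=cv2.imread('pics/top0.png');b=cv2.imread('pics/side0.png')
cv2.imwrite('pics/both0.png',np.hstack([a,b])[:, :].copy()) if 0 else None"
```

```text
(no output)
```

View pics/top0.png

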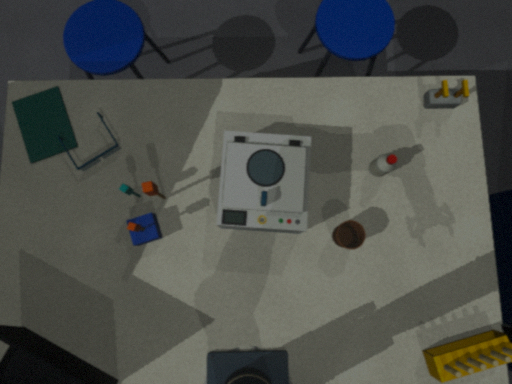

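View pics/side0.png

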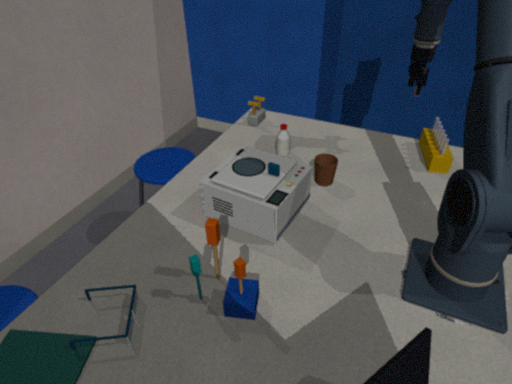

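The top view shows the centrifuge at (264,182), the yellow ring at about (262,219) and the lid grip at (264,198). The small orange dowel is in the blue stand at (134,227), with a larger orange one and a turquoise one loose nearby. The side view agrees, with the dowel at (240,270) and the fin at (273,169). Next I'll refine the geometry.

```bash
cat >> h.py <<'E'
def plane(c,u,v,z):
    M=np.array(c['cam_to_world']); d=M[:3,:3]@np.array([(u-c['cx'])/c['fx'],-(v-c['cy'])/c['fy'],-1]); o=M[:3,3]
    return o+d*(z-o[2])/d[2]
def rect(p):
    return cv2.minAreaRect(p[:,:2].astype(np.float32))
E
cat > m.py <<'E'
from h import *
for n in ('top','side'):
    c=snap(n); W=pts(c); px=c['pixels']; hsv=cv2.cvtColor(px,cv2.COLOR_RGB2HSV)
    H,S,V=hsv[...,0],hsv[...,1],hsv[...,2]
    x,y,z=W[...,0],W[...,1],W[...,2]
    box=lambda a,b,cc,d,e,f:(x>a)&(x<b)&(y>cc)&(y<d)&(z>e)&(z<f)
    C=box(430,740,-200,100,130,165)
    print(n,'all',rect(W[C])); 
    print(' lid',rect(W[box(430,740,-200,100,150,162)]))
    ye=C&(H>17)&(H<33)&(S>80)
    v,u=np.nonzero(ye); print(' yellow',len(u),[ (a,b) for a,b in zip(u,v)][:40]); 
    if len(u): print('  hole',plane(c,u.mean(),v.mean(),140))
    g=box(480,600,-120,20,163,200); print(' grip',g.sum(),np.median(W[g],0), rect(W[g]), np.nanmax(z[g]))
    s=box(400,520,230,350,50,60)&(H>105)&(H<125)&(S>100); print(' stand',s.sum(),rect(W[s]))
    o=(H<15)&(S>130)&box(430,500,260,330,105,170); print(' orange',o.sum(),W[o].mean(0),np.nanpercentile(W[o],[2,98],axis=0).round(1).tolist())
    ot=o&(z>155); print('  orange top',ot.sum(), W[ot].mean(0) , rect(W[ot]))
    # wood
    wd=box(430,500,260,330,62,104); print('  rod',wd.sum(),W[wd].mean(0) if wd.sum() else '')
    r=(190,250,230,290) if n=='top' else (150,210,240,330)
    cv2.imwrite(f'pics/{n}_c.png',cv2.resize(px[r[0]:r[1],r[2]:r[3],::-1],None,fx=6,fy=6,interpolation=cv2.INTER_CUBIC))
    r2=(205,255,110,170) if n=='top' else (245,325,205,275)
    cv2.imwrite(f'pics/{n}_s.png',cv2.resize(px[r2[0]:r2[1],r2[2]:r2[3],::-1],None,fx=6,fy=6,interpolation=cv2.INTER_CUBIC))
a=[cv2.resize(cv2.imread(f'pics/{f}.png'),(390,290)) for f in ('top_c','top_s','side_c','side_s')]
cv2.imwrite('pics/crops.png',np.vstack([np.hstack(a[:2]),np.hstack(a[2:])]))
E
python3 m.py
```

```text
top all ((588.968505859375, -53.21400451660156), (240.21298217773438, 261.1470947265625), 85.18628692626953)
 lid ((602.76904296875, -54.30316162109375), (215.63327026367188, 197.16079711914062), 85.06368255615234)
 yellow 44 [(np.int64(260), np.int64(215)), (np.int64(261), np.int64(215)), (np.int64(262), np.int64(215)), (np.int64(263), np.int64(215)), (np.int64(259), np.int64(216)), (np.int64(260), np.int64(216)), (np.int64(261), np.int64(216)), (np.int64(262), np.int64(216)), (np.int64(263), np.int64(216)), (np.int64(264), np.int64(216)), (np.int64(258), np.int64(217)), (np.int64(259), np.int64(217)), (np.int64(260), np.int64(217)), (np.int64(263), np.int64(217)), (np.int64(264), np.int64(217)), (np.int64(265), np.int64(217)), (np.int64(258), np.int64(218)), (np.int64(259), np.int64(218)), (np.int64(264), np.int64(218)), (np.int64(265), np.int64(218)), (np.int64(258), np.int64(219)), (np.int64(259), np.int64(219)), (np.int64(265), np.int64(219)), (np.int64(266), np.int64(219)), (np.int64(258), np.int64(220)), (np.int64(259), np.int64(220)), (np.int64(265), np.int64(220)), (np.int64
[... 1849 characters left out ...]
p.int64(292), np.int64(185)), (np.int64(290), np.int64(186))]
  hole [482.85639253 -43.63686548 140.        ]
 grip 125 [532.15348851 -42.29122042 181.79911254] ((533.5732421875, -45.784278869628906), (16.378673553466797, 35.966880798339844), 82.60597229003906) 194.1331897378717
 stand 779 ((468.6779479980469, 296.9472961425781), (74.91890716552734, 76.58924865722656), 17.160123825073242)
 orange 203 [465.75575989 301.1318477  141.56318578] [[457.2, 289.8, 113.0], [478.2, 308.3, 160.0]]
  orange top 67 [467.70594716 298.03839305 158.46333315] ((467.9044189453125, 297.2048645019531), (19.603120803833008, 18.938491821289062), 67.57862854003906)
  rod 37 [467.79900611 298.29367233  79.3730158 ]
```

View pics/crops.png

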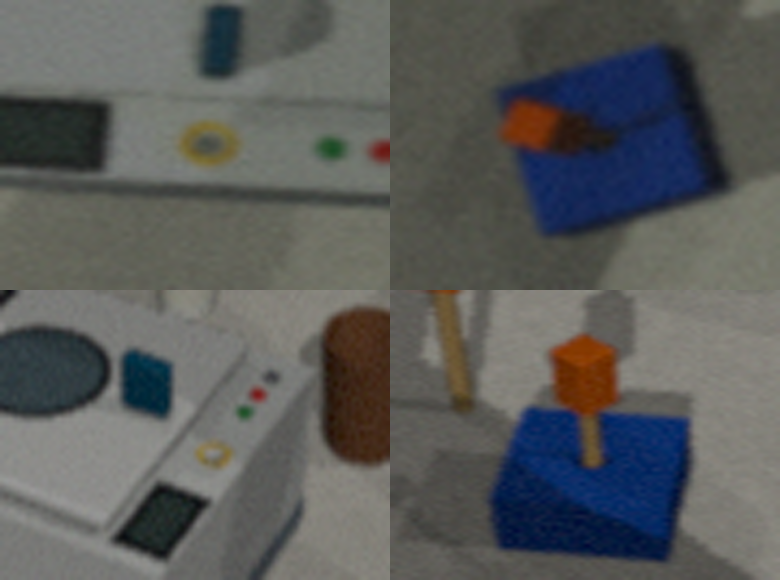

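The crops agree with the numbers. The hole is near (482,-44) with centrifuge yaw -4.8°. The stand and dowel are near (468,296), and the dowel grip's edges lie at about 70°. I'm moving to above the stand now.

>>> move_arm(
  xyz=[
    [0.205,-0.068,-0.046],
    [0.205,-0.068,-0.046],
    [0.205,-0.068,-0.046],
    [0.205,-0.068,-0.046],
    [0.205,-0.068,-0.046],
    [0.405,-0.208,-0.046],
    [0.405,-0.208,-0.046],
    [0.405,-0.208,-0.046],
    [0.405,-0.208,-0.046],
    [0.405,-0.208,-0.046],
    [0.405,-0.208,-0.046],
    [0.405,-0.208,-0.046],
  ],
  spin=[7,14,21,28,35,40,40,40,40,40,40,40],
  fingers=100,
)

```text
t: 2.3
eef_pos: [545.0, -293.0, 450.5]
orientation: [0.986, -0.169, 0.001, -0.003]
force: [1.2, 1.0, -0.1]
width: 0.999
```

>>> move_arm(
  xyz=[
    [-0.029,-0.255,0],
    [-0.029,-0.255,0],
    [-0.029,-0.255,0],
    [-0.029,-0.255,0],
    [-0.029,-0.255,0],
    [-0.029,-0.255,0],
    [-0.135,-0.43,0],
    [-0.135,-0.43,0],
    [-0.135,-0.43,0],
    [-0.135,-0.43,0],
    [-0.135,-0.43,0],
    [-0.135,-0.43,0],
  ],
  spin=[0,0,0,0,0,0,0,0,0,0,0,0],
)

```text
t: 3.3
eef_pos: [558.5, 158.4, 450.6]
orientation: [0.986, -0.169, -0.001, -0.002]
force: [-0.5, 1.2, -0.1]
width: 1.0
```

>>> move_arm(
  xyz=[
    [-0.136,-0.106,0],
    [-0.136,-0.106,0],
    [-0.136,-0.106,0],
    [-0.136,-0.106,0],
    [-0.136,-0.106,0],
    [-0.136,-0.106,0],
  ],
  spin=[0,0,0,0,0,0],
)

```text
t: 3.8
eef_pos: [467.4, 298.6, 450.8]
orientation: [0.985, -0.171, -0.0, -0.001]
force: [0.2, -0.6, -0.2]
width: 0.997
```

```bash
cat >> h.py <<'E'
from scipy.spatial.transform import Rotation as Ro
def where(*targets):
    s=telemetry.state(); R=Ro.from_quat(s['orientation']).as_matrix()
    print('t',round(s['t'],2),'p',s['eef_pos'].round(1),'xang',np.degrees(np.arctan2(R[1,0],R[0,0])).round(2),'zax',R[:,2].round(4),'F',s['force'].round(2),'T',s['ft_torque'].round(2),'w',round(s['width'],3),'q',s['qpos'].round(2))
    for t in targets: print(' to',t,'tool',(R.T@(np.array(t)-s['eef_pos'])).round(1))
    return s
E
python3 -c "
from h import *
where((467.8,296,450),(467.8,296,293))"
```

```text
t 3.8 p [467.4 298.6 450.8] xang -19.7 zax [-8.0e-04  1.4e-03 -1.0e+00] F [ 0.17 -0.64 -0.23] T [-0.04 -0.04  0.03] w 0.997 q [-0.68  0.36  0.04  1.69 -0.02  1.1  -2.55]
 to (467.8, 296, 450) tool [1.3 2.3 0.8]
 to (467.8, 296, 293) tool [  1.5   2.4 157.8]
```

>>> move_arm(
  xyz=[
    [0,0,0.04],
    [0,0,0.08],
    [0,0,0.1],
    [0,0,0.1],
    [0,0,0.1],
  ],
  spin=[0,0,0,0,0],
)

```text
t: 4.22
eef_pos: [470.0, 294.4, 350.5]
orientation: [0.985, -0.175, -0.0, 0.001]
force: [0.5, -0.4, 0.7]
width: 1.003
```

```bash
python3 -c "
from h import *
where((467.8,296,293))"
```

```text
t 4.22 p [470.  294.4 350.5] xang -20.15 zax [-0.0012 -0.0015 -1.    ] F [ 0.51 -0.35  0.71] T [-0.01 -0.02  0.  ] w 1.003 q [-0.67  0.45  0.03  1.83 -0.02  0.86 -2.55]
 to (467.8, 296, 293) tool [-2.6 -0.8 57.5]
```

>>> move_arm(
  xyz=[
    [-0.0025,-0.001,0.03],
    [-0.0025,-0.001,0.057],
    [-0.0025,-0.001,0.057],
    [-0.0025,-0.001,0.057],
  ],
  spin=[0,0,0,0],
)

```text
t: 4.55
eef_pos: [468.0, 297.0, 294.8]
orientation: [0.985, -0.175, 0.0, 0.0]
force: [0.1, 0.1, 0.4]
width: 1.001
```

>>> move_arm(
  xyz=[
    [0,0,0],
    [0,0,0],
    [0,0,0],
    [0,0,0],
    [0,0,0],
    [0,0,0],
    [0,0,0],
    [0,0,0],
    [0,0,0],
  ],
  spin=[0,0,0,0,0,0,0,0,0],
  fingers=0,
)

```text
t: 5.3
eef_pos: [467.4, 297.1, 294.3]
orientation: [0.985, -0.174, 0.0, -0.0]
force: [-1.4, -1.1, 7.3]
width: 0.225
```

```bash
python3 -c "
from h import *
where((467.8,296,293))"
```

```text
t 5.3 p [467.4 297.1 294.3] xang -20.09 zax [ 4.e-04  1.e-04 -1.e+00] F [-1.43 -1.13  7.29] T [-0.46  0.38  0.04] w 0.225 q [-0.67  0.52  0.03  1.9  -0.02  0.72 -2.55]
 to (467.8, 296, 293) tool [0.7 0.9 1.3]
```

>>> move_arm(
  xyz=[
    [0,0,-0.01],
    [0,0,-0.03],
    [0,0,-0.06],
    [0,0,-0.1],
    [0,0,-0.14],
    [0,0,-0.17],
    [0,0,-0.17],
    [0,0,-0.17],
  ],
  spin=[0,0,0,0,0,0,0,0],
)

```text
t: 5.97
eef_pos: [467.4, 297.2, 466.3]
orientation: [0.985, -0.174, 0.001, -0.002]
force: [-0.2, -0.8, -1.4]
width: 0.224
```

```bash
cat > d.py <<'E'
from h import *
def dowel(save=None):
    s=where(); p=s['eef_pos']
    for n in ('top','side'):
        c=snap(n,f'{save}_{n}' if save else None); W=pts(c); hsv=cv2.cvtColor(c['pixels'],cv2.COLOR_RGB2HSV)
        H,S=hsv[...,0],hsv[...,1]
        d=W-p; near=np.hypot(d[...,0],d[...,1])<30
        z0=p[2]-155
        rod=near&(W[...,2]<z0-32)&(W[...,2]>z0-128)&(np.hypot(d[...,0],d[...,1])<20)
        o=near&(H<15)&(S>130)&(abs(W[...,2]-z0)<40)
        print(n,'rod',rod.sum(),'orange',o.sum(),W[o].mean(0).round(1) if o.sum() else '')
        if rod.sum()>8:
            q=W[rod]; print('  z',np.percentile(q[:,2],[1,99]).round(1))
            a=np.polyfit(q[:,2]-p[2],q[:,:2]-p[:2],1); print('  slope',a[0].round(4),'offset at tip(z0-125ish)',(a[0]*(-280)+a[1]).round(1), 'mean',(q.mean(0)-p).round(1))
            v,u=np.nonzero(rod); i=np.argsort(v); print('  px rows',v.min(),v.max(),[(r,round(u[v==r].mean(),1),int((v==r).sum())) for r in range(v.min(),v.max()+1,4)])
E
python3 -c "
from d import *
dowel('lift')"
```

```text
t 5.97 p [467.4 297.2 466.3] xang -20.07 zax [ 0.0034  0.0027 -1.    ] F [-0.22 -0.77 -1.37] T [0.   0.05 0.02] w 0.224 q [-0.68  0.34  0.04  1.67 -0.02  1.13 -2.56]
top rod 4 orange 0 
side rod 115 orange 181 [461.5 299.4 311.1]
  z [184.7 270.5]
  slope [0.0018 0.0062] offset at tip(z0-125ish) [0.4 1.9] mean [   0.4    2.2 -236.5]
  px rows 224 254 [(224, np.float64(237.5), 2), (228, np.float64(236.5), 4), (232, np.float64(236.5), 4), (236, np.float64(237.5), 4), (240, np.float64(237.5), 4), (244, np.float64(237.5), 4), (248, np.float64(238.0), 3), (252, np.float64(238.5), 4)]
```

>>> move_arm(
  xyz=[
    [0.131,0.315,0],
    [0.131,0.315,0],
    [0.131,0.315,0],
    [0.131,0.315,0],
    [0.131,0.315,0],
    [0.131,0.315,0],
    [0.131,0.315,0],
    [0.131,0.315,0],
    [0.131,0.315,0],
    [0.131,0.315,0],
    [0.131,0.315,0.01],
    [0.131,0.315,0.02],
  ],
  spin=[0,0,0,0,0,0,0,0,0,0,0,0],
)

```text
t: 7.07
eef_pos: [482.2, -42.7, 442.8]
orientation: [0.985, -0.174, -0.001, -0.0]
force: [-0.2, 0.2, -1.8]
width: 0.227
```

>>> move_arm(
  xyz=[
    [0,0,0.006],
    [0,0,0.006],
    [0,0,0.006],
    [0,0,0.006],
  ],
  spin=[0,0,0,0],
)

```text
t: 7.4
eef_pos: [482.4, -43.1, 437.9]
orientation: [0.985, -0.174, -0.0, -0.0]
force: [0.7, 0.3, -0.1]
width: 0.228
```

```bash
python3 -c "
from d import *
dowel('hole'); where((482.1,-43.8,430))
a=cv2.imread('pics/hole_side.png')[130:210,240:340]; b=cv2.imread('pics/hole_top.png')[180:260,215:315]
cv2.imwrite('pics/hole_c.png',np.hstack([cv2.resize(i,(400,320),interpolation=cv2.INTER_CUBIC) for i in (a,b)]))"
```

```text
t 7.4 p [482.4 -43.1 437.9] xang -20.03 zax [-1.e-04  1.e-04 -1.e+00] F [ 0.7   0.35 -0.13] T [ 0.    0.01 -0.03] w 0.228 q [-0.15  0.26  0.19  1.88 -0.06  1.01 -1.86]
top rod 0 orange 0 
side rod 79 orange 85 [477.2 -40.9 281.6]
  z [156.  248.8]
  slope [0.0129 0.0037] offset at tip(z0-125ish) [0.8 2.5] mean [   1.3    2.6 -234.4]
  px rows 152 180 [(152, np.float64(290.0), 2), (156, np.float64(289.5), 2), (160, np.float64(289.0), 3), (164, np.float64(289.0), 3), (168, np.float64(289.0), 3), (172, np.float64(289.0), 3), (176, np.float64(289.0), 3), (180, np.float64(289.0), 1)]
t 7.5 p [482.4 -43.4 438.1] xang -20.05 zax [ 6.e-04  1.e-04 -1.e+00] F [-0.07 -0.35 -0.15] T [0.03 0.04 0.02] w 0.227 q [-0.15  0.26  0.19  1.88 -0.06  1.01 -1.86]
 to (482.1, -43.8, 430) tool [-0.1  0.5  8.1]
```

View pics/hole_c.png

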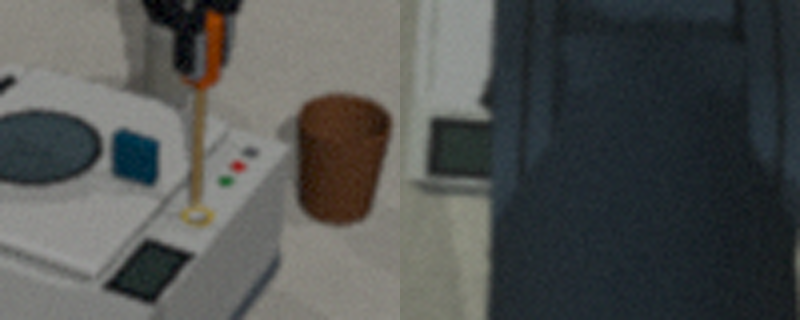

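The side crop shows the rod (column 289) just above the ring (centre about (289,184)) and lined up with it. I'll lower it with force checks.

>>> move_arm(
  xyz=[
    [0,0.0005,0.004],
    [0,0.0005,0.008],
    [0,0.0005,0.011],
    [0,0.0005,0.011],
  ],
  spin=[0,0,0,0],
)

```text
t: 7.83
eef_pos: [481.9, -44.0, 426.0]
orientation: [0.985, -0.174, -0.001, 0.0]
force: [0.2, 0.7, -1.1]
width: 0.227
```

>>> move_arm(
  xyz=[
    [0,0,0.001],
    [0,0,0.002],
    [0,0,0.003],
    [0,0,0.003],
  ],
  spin=[0,0,0,0],
)

```text
t: 8.17
eef_pos: [482.1, -44.1, 423.6]
orientation: [0.985, -0.174, -0.0, -0.0]
force: [-0.7, 0.1, -0.7]
width: 0.227
```

>>> move_arm(
  xyz=[
    [0,0,0.001],
    [0,0,0.0015],
    [0,0,0.0015],
  ],
  spin=[0,0,0],
)

```text
t: 8.42
eef_pos: [482.1, -44.0, 422.1]
orientation: [0.985, -0.174, -0.0, -0.0]
force: [0.7, -0.2, -0.4]
width: 0.231
```

>>> move_arm(
  xyz=[
    [0,0,0.001],
    [0,0,0.0015],
    [0,0,0.0015],
  ],
  spin=[0,0,0],
)

```text
t: 8.67
eef_pos: [482.1, -44.1, 420.6]
orientation: [0.985, -0.174, -0.0, 0.0]
force: [1.0, 0.0, -0.3]
width: 0.226
```

>>> move_arm(
  xyz=[
    [0,0,0.001],
    [0,0,0.0015],
    [0,0,0.0015],
  ],
  spin=[0,0,0],
)

```text
t: 8.92
eef_pos: [482.1, -44.0, 419.1]
orientation: [0.985, -0.174, -0.0, 0.0]
force: [-0.6, -0.0, -0.6]
width: 0.23
```

>>> move_arm(
  xyz=[
    [0,0,0.001],
    [0,0,0.002],
    [0,0,0.003],
    [0,0,0.003],
  ],
  spin=[0,0,0,0],
)

```text
t: 9.25
eef_pos: [482.1, -44.1, 416.0]
orientation: [0.985, -0.174, -0.0, 0.0]
force: [0.2, 0.4, -0.5]
width: 0.226
```

>>> move_arm(
  xyz=[
    [0,0,0.0015],
    [0,0,0.003],
    [0,0,0.0045],
    [0,0,0.005],
    [0,0,0.005],
  ],
  spin=[0,0,0,0,0],
)

```text
t: 9.67
eef_pos: [482.1, -44.1, 411.0]
orientation: [0.985, -0.174, -0.0, 0.0]
force: [1.0, 0.2, -0.9]
width: 0.227
```

>>> move_arm(
  xyz=[
    [0,0,0.0015],
    [0,0,0.003],
    [0,0,0.0045],
    [0,0,0.006],
    [0,0,0.006],
  ],
  spin=[0,0,0,0,0],
)

```text
t: 10.08
eef_pos: [482.0, -44.1, 404.9]
orientation: [0.985, -0.174, -0.0, 0.0]
force: [-0.3, 0.6, -1.1]
width: 0.227
```

>>> move_arm(
  xyz=[
    [0,0,0.001],
    [0,0,0.002],
    [0,0,0.003],
    [0,0,0.003],
  ],
  spin=[0,0,0,0],
)

```text
t: 10.42
eef_pos: [482.1, -44.1, 402.0]
orientation: [0.985, -0.174, -0.0, 0.0]
force: [-0.4, 0.6, -0.4]
width: 0.227
```

>>> move_arm(
  xyz=[
    [0,0,0.001],
    [0,0,0.002],
    [0,0,0.003],
    [0,0,0.003],
  ],
  spin=[0,0,0,0],
)

```text
t: 10.75
eef_pos: [482.0, -44.0, 399.0]
orientation: [0.985, -0.174, -0.0, 0.0]
force: [-0.3, 0.7, -0.8]
width: 0.222
```

>>> move_arm(
  xyz=[
    [0,0,0.001],
    [0,0,0.002],
    [0,0,0.003],
    [0,0,0.003],
  ],
  spin=[0,0,0,0],
)

```text
t: 11.08
eef_pos: [482.1, -44.1, 396.0]
orientation: [0.985, -0.174, -0.0, 0.0]
force: [-0.4, -0.6, -0.3]
width: 0.225
```

>>> move_arm(
  xyz=[
    [0,0,0.001],
    [0,0,0.002],
    [0,0,0.003],
    [0,0,0.003],
  ],
  spin=[0,0,0,0],
)

```text
t: 11.42
eef_pos: [482.1, -44.0, 393.0]
orientation: [0.985, -0.174, -0.0, 0.0]
force: [-0.2, -0.0, -0.9]
width: 0.225
```

>>> move_arm(
  xyz=[
    [0,0,0.001],
    [0,0,0.002],
    [0,0,0.003],
    [0,0,0.003],
  ],
  spin=[0,0,0,0],
)

```text
t: 11.75
eef_pos: [482.1, -44.0, 390.0]
orientation: [0.985, -0.174, -0.0, -0.0]
force: [-1.1, -1.1, -0.6]
width: 0.225
```

>>> move_arm(
  xyz=[
    [0,0,0.001],
    [0,0,0.002],
    [0,0,0.003],
    [0,0,0.003],
  ],
  spin=[0,0,0,0],
)

```text
t: 12.08
eef_pos: [482.1, -44.0, 387.0]
orientation: [0.985, -0.174, -0.0, 0.0]
force: [-0.1, 1.1, -1.5]
width: 0.232
```

>>> move_arm(
  xyz=[
    [0,0,0.001],
    [0,0,0.002],
    [0,0,0.003],
    [0,0,0.003],
  ],
  spin=[0,0,0,0],
)

```text
t: 12.42
eef_pos: [482.1, -44.0, 384.0]
orientation: [0.985, -0.174, -0.0, -0.0]
force: [-0.0, -0.4, -0.8]
width: 0.223
```

>>> move_arm(
  xyz=[
    [0,0,0.001],
    [0,0,0.002],
    [0,0,0.003],
    [0,0,0.003],
  ],
  spin=[0,0,0,0],
)

```text
t: 12.75
eef_pos: [482.1, -44.1, 381.3]
orientation: [0.985, -0.174, 0.0, -0.0]
force: [-0.7, 0.2, 3.3]
width: 0.226
```

Contact is at about TCP z 381.5. I'll press in small steps.

>>> move_arm(
  xyz=[
    [0,0,0.001],
    [0,0,0.002],
    [0,0,0.002],
  ],
  spin=[0,0,0],
)

```text
t: 13.0
eef_pos: [482.1, -44.1, 379.6]
orientation: [0.985, -0.174, 0.0, -0.0]
force: [-1.9, -1.1, 5.6]
width: 0.226
```

>>> move_arm(
  xyz=[
    [0,0,0.001],
    [0,0,0.0015],
    [0,0,0.0015],
  ],
  spin=[0,0,0],
)

```text
t: 13.25
eef_pos: [482.1, -44.2, 378.3]
orientation: [0.985, -0.174, 0.0, -0.0]
force: [-1.7, 0.7, 9.1]
width: 0.227
```

>>> move_arm(
  xyz=[
    [0,0,0.0005],
    [0,0,0.001],
    [0,0,0.001],
    [0,0,0.001],
  ],
  spin=[0,0,0,0],
)

```text
t: 13.58
eef_pos: [482.1, -44.1, 377.3]
orientation: [0.985, -0.174, 0.0, -0.0]
force: [-2.6, -0.5, 9.7]
width: 0.227
```

```bash
cat > lid.py <<'E'
from h import *
def lid():
    where()
    for n in ('side','top'):
        c=snap(n); W=pts(c); x,y,z=W[...,0],W[...,1],W[...,2]
        k=(z>140)&(z<330)&(x>515)&(x<690)&(y>-160)&(y<60)
        if n=='side': k&=(y>10)
        else: k&=(y>5)|(y<-100)
        u=(x-589)*.9965-(y+53)*.0837  # along centrifuge x from origin
        a=np.polyfit(u[k],z[k],1); r=abs(z[k]-np.polyval(a,u[k])); 
        kk=r<8; a=np.polyfit(u[k][kk],z[k][kk],1) ; print(n,k.sum(),'lid angle',-np.arctan(a[0]).round(4))
if __name__=='__main__': lid()
E
python3 lid.py
```

```text
t 13.58 p [482.1 -44.1 377.3] xang -20.08 zax [ 8.e-04  1.e-04 -1.e+00] F [-2.58 -0.53  9.69] T [0.01 0.72 0.04] w 0.227 q [-0.14  0.33  0.18  1.97 -0.08  0.85 -1.84]
side 732 lid angle 0.0095
top 1614 lid angle 0.0092
```

>>> move_arm(
  xyz=[
    [0,0,0.0005],
    [0,0,0.0008],
    [0,0,0.0008],
    [0,0,0.0008],
  ],
  spin=[0,0,0,0],
)

```text
t: 14.02
eef_pos: [482.1, -44.1, 376.5]
orientation: [0.985, -0.174, 0.0, -0.0]
force: [-2.1, 0.5, 8.5]
width: 0.224
```

```bash
python3 lid.py
```

```text
t 14.02 p [482.1 -44.1 376.5] xang -20.08 zax [ 8.e-04  1.e-04 -1.e+00] F [-2.08  0.5   8.5 ] T [0.05 0.65 0.02] w 0.224 q [-0.14  0.33  0.18  1.97 -0.08  0.84 -1.84]
side 755 lid angle 0.1253
top 1645 lid angle 0.1326
```

The lid has popped up. I'll hold briefly, then withdraw.

>>> move_arm(
  xyz=[
    [0,0,0],
    [0,0,0],
    [0,0,0],
    [0,0,0],
    [0,0,-0.003],
    [0,0,-0.01],
    [0,0,-0.02],
    [0,0,-0.035],
    [0,0,-0.055],
    [0,0,-0.075],
    [0,0,-0.09],
    [0,0,-0.09],
  ],
  spin=[0,0,0,0,0,0,0,0,0,0,0,0],
)

```text
t: 15.12
eef_pos: [482.6, -44.3, 468.9]
orientation: [0.985, -0.174, 0.002, -0.0]
force: [0.5, 0.1, 0.3]
width: 0.229
```

```bash
python3 lid.py; python3 -c "
from d import *
dowel(); where((467.4,297.1,466),(467.4,297.1,360))"
```

```text
t 15.12 p [482.6 -44.3 468.9] xang -20.09 zax [ 4.9e-03  1.0e-04 -1.0e+00] F [0.52 0.11 0.25] T [-0.02 -0.06 -0.03] w 0.229 q [-0.16  0.23  0.19  1.83 -0.05  1.08 -1.87]
side 744 lid angle 0.1241
top 1163 lid angle 0.1344
t 15.22 p [482.1 -44.1 466.1] xang -20.07 zax [ 1.e-03  1.e-04 -1.e+00] F [ 0.3   0.91 -0.78] T [-0.05 -0.01 -0.02] w 0.227 q [-0.16  0.24  0.19  1.83 -0.05  1.08 -1.87]
top rod 0 orange 0 
side rod 80 orange 93 [476.8 -40.6 309.1]
  z [184.2 272.8]
  slope [0.0144 0.001 ] offset at tip(z0-125ish) [0.6 2.6] mean [   1.3    2.7 -234.7]
  px rows 143 171 [(143, np.float64(289.0), 1), (147, np.float64(290.0), 3), (151, np.float64(290.0), 3), (155, np.float64(290.0), 3), (159, np.float64(290.0), 3), (163, np.float64(290.0), 3), (167, np.float64(289.5), 2), (171, np.float64(289.0), 3)]
t 15.32 p [481.8 -44.  465.1] xang -20.07 zax [-0.0013  0.     -1.    ] F [-0.44  0.04 -0.18] T [ 0.   -0.01  0.02] w 0.224 q [-0.16  0.24  0.19  1.83 -0.05  1.08 -1.87]
 to (467.4, 297.1, 466) tool [-130.6 -315.4   -0.9]
 to (467.4, 297.1, 360) tool [-130.5 -315.5  105.1]
```

>>> move_arm(
  xyz=[
    [-0.1305,-0.3155,0],
    [-0.1305,-0.3155,0],
    [-0.1305,-0.3155,0],
    [-0.1305,-0.3155,0],
    [-0.1305,-0.3155,0],
    [-0.1305,-0.3155,0],
    [-0.1305,-0.3155,0],
    [-0.1305,-0.3155,0],
    [-0.1305,-0.3155,0],
    [-0.1305,-0.3155,0.03],
    [-0.1305,-0.3155,0.06],
    [-0.1305,-0.3155,0.08],
  ],
  spin=[0,0,0,0,0,0,0,0,0,0,0,0],
)

```text
t: 16.32
eef_pos: [467.0, 296.9, 382.6]
orientation: [0.985, -0.174, -0.001, 0.001]
force: [0.2, -0.7, -0.9]
width: 0.226
```

>>> move_arm(
  xyz=[
    [0,0,0.02],
    [0,0,0.035],
    [0,0,0.035],
    [0,0,0.035],
  ],
  spin=[0,0,0,0],
)

```text
t: 16.65
eef_pos: [467.6, 296.8, 349.9]
orientation: [0.985, -0.174, -0.001, 0.001]
force: [0.7, -0.1, 0.6]
width: 0.228
```

```bash
python3 -c "
from d import *
where((467.4,297.1,346)); dowel('back')
a=cv2.imread('pics/back_side.png')[225:325,190:290]
cv2.imwrite('pics/back_c.png',cv2.resize(a,(400,400),interpolation=cv2.INTER_CUBIC))"
```

```text
t 16.65 p [467.6 296.8 349.9] xang -20.08 zax [-0.0024 -0.0017 -1.    ] F [ 0.73 -0.06  0.6 ] T [ 0.04  0.02 -0.02] w 0.228 q [-0.67  0.45  0.03  1.83 -0.02  0.86 -2.56]
 to (467.4, 297.1, 346) tool [-0.3 -0.2  3.9]
t 16.65 p [467.6 296.8 349.9] xang -20.08 zax [-0.0024 -0.0017 -1.    ] F [ 0.73 -0.06  0.6 ] T [ 0.04  0.02 -0.02] w 0.228 q [-0.67  0.45  0.03  1.83 -0.02  0.86 -2.56]
top rod 0 orange 0 
side rod 88 orange 139 [461.7 298.8 198.3]
  z [ 68.7 154.6]
  slope [ 0.007  -0.0059] offset at tip(z0-125ish) [0.5 2.5] mean [   0.8    2.2 -236.3]
  px rows 262 288 [(262, np.float64(240.0), 1), (266, np.float64(239.0), 3), (270, np.float64(239.0), 3), (274, np.float64(239.5), 4), (278, np.float64(239.5), 4), (282, np.float64(240.0), 3), (286, np.float64(240.0), 3)]
```

>>> move_arm(
  xyz=[
    [0,0,0.003],
    [0,0,0.006],
    [0,0,0.009],
    [0,0,0.012],
    [0,0,0.014],
    [0,0,0.014],
  ],
  spin=[0,0,0,0,0,0],
)

```text
t: 17.25
eef_pos: [467.7, 297.0, 336.4]
orientation: [0.985, -0.174, -0.0, 0.0]
force: [0.5, 0.1, -0.3]
width: 0.229
```

>>> move_arm(
  xyz=[
    [0,0,0.004],
    [0,0,0.008],
    [0,0,0.012],
    [0,0,0.016],
    [0,0,0.02],
    [0,0,0.025],
    [0,0,0.028],
    [0,0,0.03],
    [0,0,0.03],
  ],
  spin=[0,0,0,0,0,0,0,0,0],
)

```text
t: 18.0
eef_pos: [467.7, 297.0, 306.4]
orientation: [0.985, -0.174, -0.0, 0.0]
force: [0.2, -0.5, 0.0]
width: 0.225
```

>>> move_arm(
  xyz=[
    [0,0,0.003],
    [0,0,0.006],
    [0,0,0.009],
    [0,0,0.011],
    [0,0,0.011],
  ],
  spin=[0,0,0,0,0],
)

```text
t: 18.42
eef_pos: [467.7, 297.0, 295.4]
orientation: [0.985, -0.174, -0.0, 0.0]
force: [0.2, -0.4, -0.1]
width: 0.226
```

>>> move_arm(
  xyz=[
    [0,0,0.0005],
    [0,0,0.001],
    [0,0,0.001],
  ],
  spin=[0,0,0],
)

```text
t: 18.67
eef_pos: [467.8, 297.1, 294.9]
orientation: [0.985, -0.174, 0.0, -0.0]
force: [0.6, 0.2, -0.2]
width: 0.225
```

>>> move_arm(
  xyz=[
    [0,0,0.0005],
    [0,0,0.001],
    [0,0,0.001],
  ],
  spin=[0,0,0],
)

```text
t: 18.92
eef_pos: [467.9, 297.1, 294.4]
orientation: [0.985, -0.174, 0.0, -0.0]
force: [-1.9, 0.1, 4.9]
width: 0.224
```

Seated on the bottom. I'll release in a controlled way, then retreat.

>>> move_arm(
  xyz=[
    [0,0,0],
    [0,0,0],
    [0,0,0],
    [0,0,0],
    [0,0,0],
    [0,0,0],
    [0,0,0],
    [0,0,0],
  ],
  spin=[0,0,0,0,0,0,0,0],
  fingers=75,
)

```text
t: 19.58
eef_pos: [467.8, 297.1, 293.9]
orientation: [0.985, -0.174, -0.0, 0.0]
force: [-0.1, -0.3, 0.4]
width: 0.748
```

>>> move_arm(
  xyz=[
    [0,0,-0.01],
    [0,0,-0.04],
    [0,0,-0.08],
    [0,0,-0.12],
    [0,0,-0.16],
    [0,0,-0.19],
    [0,0,-0.19],
  ],
  spin=[0,0,0,0,0,0,0],
)

```text
t: 20.17
eef_pos: [468.4, 297.2, 491.5]
orientation: [0.985, -0.174, 0.004, -0.004]
force: [0.3, 0.3, -0.1]
width: 0.751
```

```bash
python3 lid.py; python3 -c "
from h import *
c=snap('side','rel'); W=pts(c); x,y,z=W[...,0],W[...,1],W[...,2]
hsv=cv2.cvtColor(c['pixels'],cv2.COLOR_RGB2HSV)
o=(hsv[...,0]<15)&(hsv[...,1]>130)&(x>430)&(x<510)&(y>255)&(y<335)&(z>60)&(z<175)
print(o.sum(),W[o].mean(0),np.percentile(W[o],[2,98],axis=0).round(1)); ot=o&(z>155); print(rect(W[ot]))
r=(x>440)&(x<500)&(y>265)&(y<330)&(z>62)&(z<104); q=W[r]; print('rod slope',np.polyfit(q[:,2],q[:,:2],1)[0])
g=(x>490)&(x<580)&(y>-90)&(y<0)&(z>185)&(z<230); print('fin',g.sum(),W[g].mean(0),rect(W[g]),z[g].max())
where()
"
```

```text
t 20.17 p [468.4 297.2 491.5] xang -20.1 zax [ 0.0088  0.0066 -0.9999] F [ 0.34  0.28 -0.07] T [-0.02 -0.06  0.03] w 0.751 q [-0.68  0.32  0.04  1.63 -0.01  1.18 -2.56]
side 347 lid angle 0.121
top 2598 lid angle 0.1328
208 [466.61826069 302.37265416 141.55323173] [[458.1 291.5 113.6]
 [479.  310.1 160.6]]
((469.17559814453125, 297.8561706542969), (20.80849266052246, 19.673871994018555), 69.11196899414062)
rod slope [-0.00856457 -0.00857071]
fin 122 [538.45575644 -43.87811211 200.96735176] ((539.3434448242188, -45.842613220214844), (15.832551956176758, 35.303993225097656), 86.66991424560547) 215.1266576073334
t 20.32 p [467.5 296.9 484.4] xang -20.07 zax [ 4.e-04  4.e-04 -1.e+00] F [ 0.04 -0.23  0.06] T [ 0.01 -0.02 -0.05] w 0.752 q [-0.68  0.33  0.04  1.64 -0.01  1.18 -2.56]
```

The dowel is back upright and the lid is ajar at about 0.13. Now to the lid grip.

>>> move_arm(
  xyz=[
    [0.187,0.3,0],
    [0.187,0.3,0],
    [0.187,0.3,0],
    [0.187,0.3,0],
    [0.187,0.3,0],
    [0.187,0.3,0],
    [0.187,0.3,0],
    [0.187,0.3,0],
    [0.187,0.3,0],
    [0.187,0.3,0.02],
    [0.187,0.3,0.05],
    [0.187,0.3,0.06],
  ],
  spin=[0,-3,-6,-9,-12,-15,-15,-15,-15,-15,-15,-15],
  fingers=60,
)

```text
t: 21.32
eef_pos: [539.2, -49.3, 419.6]
orientation: [0.999, -0.045, -0.003, 0.0]
force: [-0.8, 0.4, -0.9]
width: 0.598
```

```bash
python3 lid.py; python3 -c "
from h import *
c=snap('side'); W=pts(c); x,y,z=W[...,0],W[...,1],W[...,2]
g=(x>490)&(x<580)&(y>-90)&(y<0)&(z>190)&(z<222); print('fin',g.sum(),W[g].mean(0),rect(W[g]),z[g].max())
where((540.6,-48.9,358),(540.6,-48.9,400))
"
```

```text
t 21.32 p [539.2 -49.3 419.6] xang -5.13 zax [-6.7e-03  1.0e-04 -1.0e+00] F [-0.75  0.44 -0.95] T [0.01 0.05 0.04] w 0.598 q [-0.08  0.37  0.12  1.77 -0.05  1.01 -1.6 ]
side 776 lid angle 0.1583
top 1068 lid angle 0.1295
fin 104 [538.36848204 -43.84076848 203.48569968] ((539.9419555664062, -47.1084098815918), (36.69817352294922, 17.335094451904297), 1.9290964603424072) 213.66390699455167
t 21.47 p [540.3 -48.6 423.1] xang -5.04 zax [-0.0032  0.     -1.    ] F [0.18 0.67 0.83] T [ 0.04 -0.02  0.02] w 0.602 q [-0.08  0.36  0.12  1.76 -0.05  1.02 -1.6 ]
 to (540.6, -48.9, 358) tool [ 0.5  0.3 65.1]
 to (540.6, -48.9, 400) tool [ 0.4  0.3 23.1]
```

>>> move_arm(
  xyz=[
    [0,0,0.02],
    [0,0,0.04],
    [0,0,0.055],
    [0,0,0.062],
    [0,0,0.066],
    [0,0,0.066],
  ],
  spin=[0,0,0,0,0,0],
)

```text
t: 21.97
eef_pos: [540.8, -48.7, 358.3]
orientation: [0.999, -0.044, 0.0, -0.0]
force: [0.1, -0.3, 0.7]
width: 0.597
```

>>> move_arm(
  xyz=[
    [0,0,0],
    [0,0,0],
    [0,0,0],
    [0,0,0],
    [0,0,0],
    [0,0,0],
    [0,0,0],
    [0,0,0],
  ],
  spin=[0,0,0,0,0,0,0,0],
  fingers=0,
)

```text
t: 22.63
eef_pos: [540.6, -49.3, 358.6]
orientation: [0.999, -0.044, 0.001, 0.0]
force: [-1.2, -2.9, 6.1]
width: 0.154
```

```bash
python3 - <<'E'
from h import *
s=where(); p=s['eef_pos']-[0,0,155]
h=np.array([692.4,-61.8,138.]); e=np.array([.9964,-.0849,0])
d=p-h; a0=np.arctan2(d[2],-(d@e)); r=np.hypot(d[2],d@e); print('r',r,'a0',a0,'expect 165.2',.2758+.13)
for th in np.arange(0.13,1.421,0.0645):
    a=a0+th-.13; q=h-e*r*np.cos(a)+np.array([0,0,r*np.sin(a)]); q+= e*0; dd=q-p
    print(round(th,3),'toolx',round(dd@e,1),'toolz',round(-dd[2],1))
E
```

```text
t 22.63 p [540.6 -49.3 358.6] xang -5.09 zax [ 1.1e-03 -4.0e-04 -1.0e+00] F [-1.17 -2.89  6.14] T [-0.37  0.18  0.24] w 0.154 q [-0.07  0.43  0.11  1.85 -0.06  0.86 -1.59]
r 165.85162273055363 a0 0.40667689463976403 expect 165.2 0.4058
0.13 toolx -0.0 toolz -0.0
0.194 toolx 4.5 toolz -9.7
0.259 toolx 9.7 toolz -19.1
0.324 toolx 15.5 toolz -28.1
0.388 toolx 21.8 toolz -36.7
0.452 toolx 28.6 toolz -44.9
0.517 toolx 36.0 toolz -52.6
0.582 toolx 43.9 toolz -59.9
0.646 toolx 52.2 toolz -66.6
0.71 toolx 60.9 toolz -72.8
0.775 toolx 70.0 toolz -78.4
0.84 toolx 79.5 toolz -83.4
0.904 toolx 89.3 toolz -87.8
0.968 toolx 99.3 toolz -91.5
1.033 toolx 109.5 toolz -94.6
1.098 toolx 119.9 toolz -97.1
1.162 toolx 130.5 toolz -98.8
1.227 toolx 141.1 toolz -99.9
1.291 toolx 151.8 toolz -100.2
1.356 toolx 162.5 toolz -99.9
1.42 toolx 173.1 toolz -98.9
```

>>> move_arm(
  xyz=[
    [0.002,0,-0.005],
    [0.0045,0,-0.0097],
    [0.0097,0,-0.0191],
    [0.0155,0,-0.0281],
    [0.0218,0,-0.0367],
    [0.0286,0,-0.0449],
    [0.036,0,-0.0526],
    [0.036,0,-0.0526],
  ],
  spin=[0,0,0,0,0,0,0,0],
)

```text
t: 23.3
eef_pos: [576.6, -52.4, 411.0]
orientation: [0.999, -0.044, -0.001, 0.0]
force: [-3.2, -3.0, 0.3]
width: 0.15
```

```bash
python3 lid.py
```

```text
t 23.3 p [576.6 -52.4 411. ] xang -5.09 zax [-1.7e-03 -3.0e-04 -1.0e+00] F [-3.16 -3.03  0.31] T [-0.43  1.03  0.11] w 0.15 q [-0.07  0.43  0.12  1.69 -0.06  1.03 -1.59]
side 578 lid angle 0.4083
top 1056 lid angle 0.4788
```

>>> move_arm(
  xyz=[
    [0.004,0,-0.004],
    [0.0079,0,-0.0073],
    [0.0162,0,-0.014],
    [0.0249,0,-0.0202],
    [0.034,0,-0.0258],
    [0.0435,0,-0.0308],
    [0.0533,0,-0.0352],
    [0.0633,0,-0.0389],
    [0.0735,0,-0.042],
    [0.0839,0,-0.0445],
    [0.0945,0,-0.0462],
    [0.0945,0,-0.0462],
  ],
  spin=[0,0,0,0,0,0,0,0,0,0,0,0],
)

```text
t: 24.4
eef_pos: [671.5, -60.6, 456.3]
orientation: [0.999, -0.044, -0.0, 0.0]
force: [-2.2, -2.2, -2.5]
width: 0.149
```

```bash
python3 -c "
from h import *
c=snap('side','open1');where()"
```

```text
t 24.45 p [671.  -60.5 456.3] xang -5.08 zax [-2.e-04 -1.e-04 -1.e+00] F [-0.9  -2.75 -5.39] T [-0.52  0.46  0.14] w 0.152 q [-0.05  0.54  0.13  1.36 -0.07  1.24 -1.58]
```

View pics/open1.png

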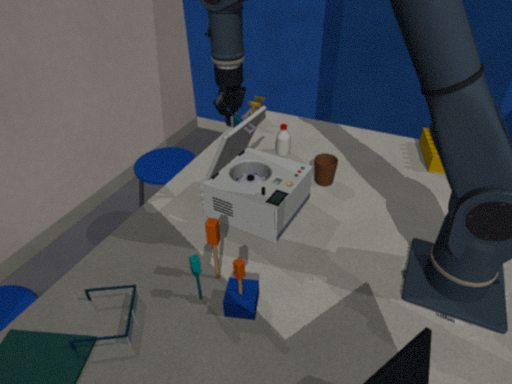

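The side view shows the lid about 65° up and the fin still gripped. The dowel is standing in its stand at (240,272). I'll finish the swing.

>>> move_arm(
  xyz=[
    [0.005,0,-0.0005],
    [0.0106,0,-0.0011],
    [0.0213,0,-0.0014],
    [0.0285,0,-0.0012],
    [0.034,0,-0.001],
    [0.0365,0,-0.0008],
    [0.0365,0,-0.0008],
  ],
  spin=[0,0,0,0,0,0,0],
)

```text
t: 25.03
eef_pos: [706.9, -63.7, 457.1]
orientation: [0.999, -0.044, -0.0, -0.0]
force: [-1.5, -2.0, -6.2]
width: 0.151
```

>>> move_arm(
  xyz=[
    [0.001,0,0.0001],
    [0.002,0,0.0003],
    [0.003,0,0.0005],
    [0.003,0,0.0005],
  ],
  spin=[0,0,0,0],
)

```text
t: 25.37
eef_pos: [709.8, -63.9, 456.9]
orientation: [0.999, -0.044, -0.0, -0.0]
force: [-3.1, -2.7, -5.8]
width: 0.15
```

>>> move_arm(
  xyz=[
    [0.001,0,0.0001],
    [0.002,0,0.0003],
    [0.003,0,0.0005],
    [0.003,0,0.0005],
  ],
  spin=[0,0,0,0],
)

```text
t: 25.7
eef_pos: [713.0, -64.2, 456.5]
orientation: [0.999, -0.044, 0.0, 0.0]
force: [-3.1, -1.8, -5.7]
width: 0.15
```

```bash
cat > ang.py <<'E'
from h import *
where(); c=snap('side','ang'); W=pts(c); 
e=np.array([.9964,-.0849,0]); n=np.array([.0849,.9964,0]); d=W-np.array([692.4,-61.8,138])
u=d@e; v=d@n; z=d[...,2]
k=(z>40)&(z<175)&(u>-90)&(u<15)&(v>25)&(v<100)
q=np.c_[u[k],z[k]]
if k.sum():
    m=q.mean(0); _,_,V=np.linalg.svd(q-m); t=V[0]*np.sign(V[0][1]); print(k.sum(),m,'angle',np.arctan2(t[1],-t[0]))
    # lower-left (underside) line
E
python3 ang.py
```

```text
t 25.7 p [713.  -64.2 456.5] xang -5.08 zax [ 4.e-04 -1.e-04 -1.e+00] F [-3.13 -1.76 -5.65] T [-0.46  1.1   0.03] w 0.15 q [-0.04  0.61  0.13  1.23 -0.07  1.3  -1.58]
532 [-18.91435474 110.48078642] angle 1.360031206499076
```

>>> move_arm(
  xyz=[
    [0.001,0,0.0001],
    [0.002,0,0.0003],
    [0.003,0,0.0005],
    [0.004,0,0.0008],
    [0.004,0,0.0008],
  ],
  spin=[0,0,0,0,0],
)

```text
t: 26.17
eef_pos: [717.1, -64.5, 455.9]
orientation: [0.999, -0.044, 0.001, -0.0]
force: [-2.5, -2.2, -3.1]
width: 0.154
```

```bash
python3 ang.py
```

```text
t 26.17 p [717.1 -64.5 455.9] xang -5.07 zax [ 0.001 -0.    -1.   ] F [-2.52 -2.17 -3.15] T [-0.4   0.93  0.04] w 0.154 q [-0.04  0.62  0.13  1.22 -0.08  1.3  -1.58]
543 [-16.02359611 109.98410396] angle 1.3865249859171616
```

>>> move_arm(
  xyz=[
    [0.001,0,0.0001],
    [0.002,0,0.0003],
    [0.003,0,0.0005],
    [0.003,0,0.0005],
  ],
  spin=[0,0,0,0],
)

```text
t: 26.55
eef_pos: [720.0, -64.8, 455.5]
orientation: [0.999, -0.044, 0.0, -0.0]
force: [-3.5, -2.0, -1.7]
width: 0.152
```

```bash
python3 ang.py
```

```text
t 26.55 p [720.  -64.8 455.5] xang -5.07 zax [ 8.e-04  0.e+00 -1.e+00] F [-3.47 -2.02 -1.65] T [-0.39  1.06  0.  ] w 0.152 q [-0.04  0.63  0.13  1.21 -0.08  1.31 -1.58]
552 [-14.16944102 110.19115284] angle 1.4013145086831122
```

>>> move_arm(
  xyz=[
    [0.001,0,0.0001],
    [0.002,0,0.0003],
    [0.003,0,0.0005],
    [0.003,0,0.0005],
  ],
  spin=[0,0,0,0],
)

```text
t: 26.93
eef_pos: [722.2, -65.0, 455.1]
orientation: [0.999, -0.044, -0.001, -0.0]
force: [-9.3, -2.0, 2.2]
width: 0.155
```

```bash
python3 ang.py
```

```text
t 26.93 p [722.2 -65.  455.1] xang -5.08 zax [-1.6e-03  3.0e-04 -1.0e+00] F [-9.34 -1.97  2.22] T [-0.24  2.19 -0.04] w 0.155 q [-0.04  0.63  0.13  1.2  -0.08  1.31 -1.58]
571 [-13.10440083 110.90940117] angle 1.4121393627984422
```

The force rises at the stop, so the lid is fully open. I'll ease off, release and retreat.

>>> move_arm(
  xyz=[
    [-0.0005,0,0],
    [-0.001,0,0],
    [-0.001,0,0],
    [-0.001,0,0],
    [-0.001,0,0],
    [-0.001,0,0],
    [-0.001,0,0],
    [-0.001,0,0],
  ],
  spin=[0,0,0,0,0,0,0,0],
  fingers=45,
)

```text
t: 27.65
eef_pos: [721.8, -65.0, 454.7]
orientation: [0.999, -0.044, 0.0, -0.0]
force: [0.2, -0.3, 0.7]
width: 0.449
```

>>> move_arm(
  xyz=[
    [0,0,-0.01],
    [0,0,-0.03],
    [0,0,-0.06],
    [0,0,-0.09],
    [0,0,-0.12],
    [0,0,-0.12],
    [0,0,-0.12],
    [0,0,-0.12],
  ],
  spin=[0,0,0,0,0,0,0,0],
)

```text
t: 28.32
eef_pos: [721.7, -65.0, 574.8]
orientation: [0.999, -0.044, 0.0, -0.0]
force: [0.9, -0.7, -0.2]
width: 0.45
```

```bash
python3 ang.py; python3 - <<'E'
from h import *
W0=np.load('side0.npz')['W']; c=snap('side','final'); W=pts(c)
for q in ['dowel','stand','cup','bottle','goggles']:
    for r in cams.regions_of('side',q)[:3]:
        m=r['mask']; print(q,round(r['score'],2),np.nanmedian(W[m],0).round(1),np.nanmedian(W0[m],0).round(1))
E
```

```text
t 28.32 p [721.7 -65.  574.8] xang -5.07 zax [ 1.e-04  1.e-04 -1.e+00] F [ 0.92 -0.73 -0.19] T [-0.02  0.02 -0.05] w 0.45 q [-0.03  0.6   0.14  0.94 -0.08  1.6  -1.58]
563 [-14.12333145 109.79223902] angle 1.4003214659180863
dowel 0.94 [561.5 253.6 165.8] [561.4 253.6 166.2]
dowel 0.7 [680.8 -38.  251.1] [ 914.7 -461.3   -2.4]
dowel 0.69 [468.3 301.  132.4] [467.8 299.7 128.6]
stand 0.92 [461.7 316.1  52.8] [461.5 316.   52.8]
stand 0.21 [6.092e+02 5.000e-01 1.374e+02] [598.1 -12.9 113.8]
cup 0.66 [ 439.6 -268.2   63. ] [ 440.  -268.8   62.5]
bottle 0.95 [ 641.2 -390.9   62.1] [ 640.9 -391.4   61.5]
goggles 0.61 [703.6 447.2  37.9] [702.9 447.3  37.8]
```

View pics/final.png

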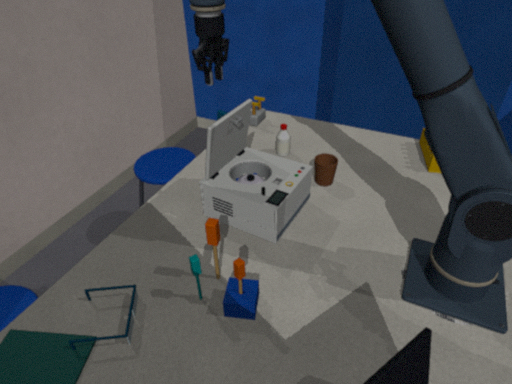

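The lid stands open at 1.40 with the gripper clear of it. The dowel is upright in the stand and nothing else has moved.

```bash
python3 -c "
from h import *
print(workorder.sign_off())"
```

```text
the job is handed in; nothing more can be done
None
```

The job is done and handed in at about 28 s of the 72 s allowed: the catch released the lid, the dowel is back in its stand, and the lid is fully open.

- **Catch:** The dowel first touched the stud about 42 mm below the deck. I pressed it roughly 5–6 mm, with the force readings peaking at about 10 N, and the lid sprang to about 0.13 rad. I never reached the catch's stop.
- **Dowel:** It is back on the bottom of the stand's hole, upright, and its measured position and height match the start to within about 2 mm.
- **Lid:** I swung it by its grip until I felt the stop, about 9 N. After release the camera measured 1.40 rad, and it stayed there with the gripper about 120 mm clear.
- **Left alone:** The cup, bottle, glasses and the larger orange dowel show no movement beyond measuring noise.

One check disagreed. From the arm's own path I expected the lid's stop about 11 mm of grip travel earlier, probably because the grip shifted slightly between the fingers. I went by the camera angle and the rise in force at the stop instead.

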